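Stack the spacer and dust cap on the hub spindle

ROBOT

A 6-joint arm with a two-finger parallel gripper is mounted at the origin on the work surface. World frame = base frame: x ahead of the robot, y to its left, z up, the work surface at z = 0. Lengths are in m, angles in degrees, forces in N, time in s.
With the tool pointing down it reaches from about 0.3 to 0.75 m from the base axis. Payload 8.5 kg.
Tool frame: the origin (TCP) lies where the fingers leave the gripper's body, on its centre line; the fingertips stand 64 mm ahead of it and the grasp point (between the pads) lies 45 mm ahead of it; z points along the fingers, y is the line along which they close (so a half turn about z gives the same grasp; the last joint's range is limited). The gripper opens to 88 mm and grips with 3 to 60 N. Pads are 18 mm wide; open, the fingers measure 123 mm over their backs; the gripper's body (75 mm by 187 mm) begins 45 mm behind the grasp point.
Start: joints at [-80.46, 21.807, 74.336, -0, 83.858, -12.336], TCP at [0.205, -0.51, 0.303] pointing down, gripper open.
Joint ranges: [-178.18, 178.18], [-50.72, 133.34], [12.68, 142.11], [-81.47, 261.47], [9.98, 163.14], [-165.26, 165.26]. Speed limits (degrees/s): [136.94, 136.94, 180, 180, 180, 180].

INTERFACE

Orientations are given as a 3x3 rotation matrix whose columns are the frame's x, y, z axes.
In Python, from cell import env gives the robot as it stands.
- The arm moves only by the shell command python3 -m pendant 'ROWS' [OPENING] [FORCE]. ROWS is JSON, a list of rows, each a list of 6 numbers: the shift along the tool's x, y, z in m, then the turn, a rotation vector about the tool's x, y, z in rad. A call has 1 to 12 rows; each row is the pose to reach, as a shift and turn from the pose commanded when the call began, along the tool's axes at that moment; what a row does not reach only later rows make up. A row lasts 1/12 s, in which the tool goes at most 41.7 mm and 7.16 degrees, less where a joint would pass 70% of its speed; a pose out of reach is approached as far as the arm can. A call with a gripper value outside its range is refused whole. OPENING is the opening, from 0 (shut) to 1 (fully open), set as the call begins (- or left out, the last holds). The fingers move at their own pace and stop on an object; FORCE is the grip in N (left out, the last holds). Time passes only in rows, so rows that repeat a pose let the fingers close. It gives the time, the measured TCP pose, the force, the opening and the grip force at its end, in the units of the state.
- env.get_obs(): the state, without advancing time (a new reading comes with each control period).
- env.camera(name): name is "scene" or "top"; returns a dict with "image" (384x512x3 uint8, red, green, blue), "fx", "fy", "cx", "cy" (pixels), "R" (3x3) and "t" (3): a world point X has camera coordinates R X + t. Camera axes: x right, y down, z forward; pixel columns grow to the right and rows downward; lengths in m; the calibration is good to about 2 mm. A picture is of the moment at which its call begins. There is no depth.
- env.hand_in(): hands the job in; it is judged then, once.
The state is a dict: "time_s": time; "qpos": joint angles; "joint_velocities": joint speeds; "tau": joint torques, N m; "ee_pos": TCP position; "tcp_rot": TCP orientation; "contact_force": force on the tool from outside, world axes, zero at the start; "wrist_torque": the same for the moment, N m; "width": finger opening in m; "finger_force": force on a finger pad.
Only numpy, scipy, OpenCV 4.12 (cv2) and the standard library are available. Lean on these libraries where they do the work, as an engineer would, in place of code of your own. Each camera call takes 0.05 s, during which the arm holds its last target. There are 200 camera calls.

TASK

Put the loose parts back on the wheel hub: first slide the brass spacer ring down over the upright spindle until it lies flat on the hub's flange, then set the red dust cap over the spindle so that it sits level on the spacer, and let go. The black rubber bushing of the same size as the spacer is not needed: leave it where it lies.

Things in the scene. Friction and masses are not known exactly. Their poses are not given: they have to be found in the camera images.
- hub: Fixed wheel hub on a grey casting, standing on the bench. Origin on the bench, on the vertical spindle axis; z up. A round bright steel flange, 110 mm across, has its flat top 50 mm above the bench. From its centre a steel spindle rises: 20 mm diameter for 36 mm, then a cone to 6 mm diameter at the tip, 96 mm above the bench. The casting's lugs reach out to 95 mm from the axis, no higher than 26 mm.
- spacer: Loose brass-coloured ring, lying flat: 54 mm outside diameter, 30 mm bore, 30 mm high, about 0.2 kg. Origin at the centre of its underside, on its axis; z along the axis. Either face may be down when fitted.
- cap: Loose red dust cap standing mouth down: a round cup with a closed bevelled top, 50 mm outside diameter, 34 mm high (straight side up to 28 mm), cavity 36 mm across and 26 mm deep, open below, about 0.1 kg. Origin at the centre of its open underside; z up through the closed top. Fitted, it stands on the spacer, its underside 80 mm above the bench, covering the spindle's end.
- bushing: Loose black rubber ring, lying flat, the same size as the spacer: 54 mm outside diameter, 30 mm bore, 30 mm high. Not to be used. Origin at the centre of its underside; z along the axis.
Mind the look-alikes: they are no part of the job. Several things look just like the cap: the one meant starts nearest to the robot's base.

How it is judged (in metres and radians):
On the way:
1. the brass spacer lies flat on the flange, around the spindle (horizontal distance between spacer and hub below 0.012 m and ((height (world z) of spacer between 0.044 and 0.056 m and angle between spacer's own z axis and vertical below 0.17 rad) or (height (world z) of spacer between 0.074 and 0.086 m and angle between spacer's own z axis and vertical above 2.97 rad))), for 0.2 s.
At the end, for the whole second after the job is handed in: Spacer around the spindle on the flange (axis within 12 mm, height within 6 mm, either face down, within 10 degrees of flat); cap mouth down on it over the spindle (axis within 15 mm, underside 80 mm up within 6 mm, within 10 degrees of level); both released and at rest (all of step 1 and horizontal distance between cap and hub below 0.015 m and height (world z) of cap between 0.074 and 0.086 m and angle between cap's own z axis and vertical below 0.17 rad and linear speed of each of spacer, cap below 0.02 m/s); the robot touches nothing.
It fails at once if the black rubber bushing is moved more than 30 mm from where it lay (distance of bushing from where it was at the start of the episode above 0.03 m).
It also fails if it takes over 54 s, if anything falls off the work surface, if the arm or the gripper's body presses on something with over 40 N, if the wrist force passes 120 N, or if a joint passes its speed limit or range.

## Working session

There is one attempt and no reset: what is moved stays moved. The work goes in short steps, Python scripts to look and compute and a shell command to move; the robot and the scene stay as the last step left them, time stands still between calls to the robot, and variables do not carry over. Pictures are saved under pics/ and viewed, at most 10 in all, crops included, and the job is handed in when it is done.

```bash
mkdir -p pics; python3 - <<'E'
from cell import env
import cv2,numpy as np
o=env.get_obs();print(o['time_s'],o['ee_pos'],np.round(o['tcp_rot'],3).tolist(),o['width'])
for n in("top","scene"):
    c=env.camera(n);cv2.imwrite(f"pics/{n}0.png",c["image"][:,:,::-1]);np.savez(f"{n}0.npz",**c)
    print(n,c['fx'],c['cx'],c['cy'],(-c['R'].T@c['t']).round(3),np.round(c['R'],2).tolist())
a=cv2.imread("pics/top0.png");b=cv2.imread("pics/scene0.png")
cv2.imwrite("pics/both0.png",np.vstack([a,b])[:, :]) if 0 else None
E
```

```text
0.0 [ 0.20489217 -0.51020084  0.30214235] [[0.928, 0.373, -0.0], [0.373, -0.928, 0.001], [0.0, -0.001, -1.0]] 0.08797017572602997
top 373.3912139689146 251.78104602437406 185.59214511248516 [0.45  0.061 0.813] [[-0.03, -1.0, 0.01], [-0.99, 0.02, -0.12], [0.12, -0.02, -0.99]]
scene 487.13709681154415 261.8249315051537 186.89690210942197 [1.271 0.024 0.884] [[-0.01, 1.0, 0.02], [0.75, 0.02, -0.66], [-0.66, 0.01, -0.75]]
```

View pics/top0.png

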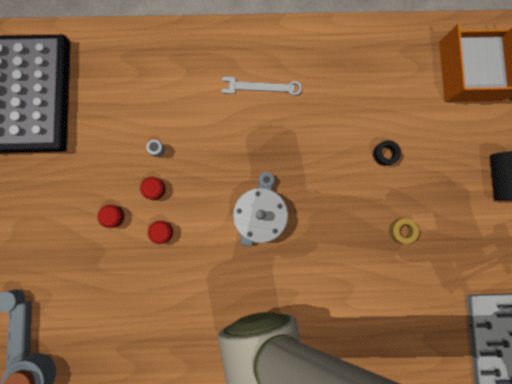

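View pics/scene0.png

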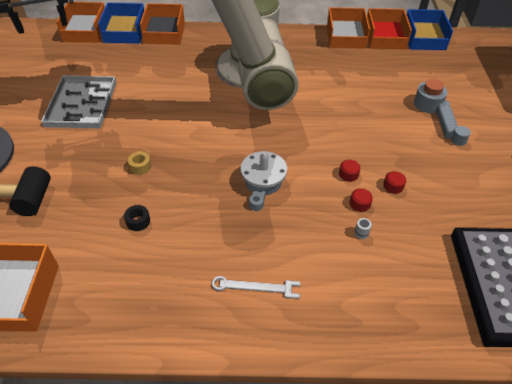

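Top view: three red caps at (152,188), (110,216) and (160,232); brass ring (405,231); black bushing (387,153); hub (260,215). The steel nut at (155,148) and the wrench play no part. The cap nearest the base should be (160,232), which is lowest and nearest the centre column. I'll measure it and confirm with a crop.

```bash
cat > h.py <<'E'
import cv2,numpy as np
def ray(c,u,v,z):
    d=c['R'].T@np.array([(u-c['cx'])/c['fx'],(v-c['cy'])/c['fy'],1.]);o=-c['R'].T@c['t']
    return o+d*(z-o[2])/d[2]
def proj(c,X):
    p=c['R']@np.asarray(X,float)+c['t'];return c['fx']*p[0]/p[2]+c['cx'],c['fy']*p[1]/p[2]+c['cy']
def blobs(c,col,amin=60):
    h=cv2.cvtColor(np.ascontiguousarray(c['image']),cv2.COLOR_RGB2HSV)
    m={'red':cv2.inRange(h,(0,200,60),(5,255,255))|cv2.inRange(h,(174,180,60),(180,255,255)),
       'brass':cv2.inRange(h,(20,110,70),(32,255,255)),'steel':cv2.inRange(h,(0,0,140),(180,40,255)),
       'black':cv2.inRange(h,(0,0,0),(180,255,45))}[col]
    cs,_=cv2.findContours(m,cv2.RETR_EXTERNAL,cv2.CHAIN_APPROX_NONE)
    return [(cv2.minEnclosingCircle(k),cv2.boundingRect(k),cv2.contourArea(k),k) for k in cs if cv2.contourArea(k)>amin]
E
python3 - <<'E'
from h import *
T=dict(np.load('top0.npz'));S=dict(np.load('scene0.npz'))
for col,z in(('red',.017),('brass',.015),('steel',.05),('black',.015)):
    for n,c in(('top',T),('scene',S)):
        for (q,r),bb,a,k in blobs(c,col):
            bx,by=bb[0]+(bb[2]-1)/2,bb[1]+(bb[3]-1)/2
            X=ray(c,bx,by,z); 
            if .25<X[0]<.75 and abs(X[1])<.45: print(col,n,(round(bx),round(by)),bb[2:],X[:2].round(4),'r',np.hypot(*X[:2]).round(3))
a=cv2.resize(cv2.cvtColor(T['image'][160:270,80:300],cv2.COLOR_RGB2BGR),None,fx=3.5,fy=3.5,interpolation=cv2.INTER_CUBIC)
cv2.imwrite('pics/crop1.png',a)
E
```

```text
red top (160, 232) (23, 22) [0.451  0.2441] r 0.513
red top (110, 216) (24, 22) [0.4874 0.3507] r 0.6
red top (152, 188) (24, 22) [0.5448 0.2604] r 0.604
red scene (361, 200) (21, 22) [0.5464 0.2635] r 0.607
red scene (394, 182) (22, 21) [0.4897 0.3512] r 0.603
red scene (350, 170) (20, 20) [0.4547 0.2468] r 0.517
brass top (404, 231) (29, 25) [ 0.4387 -0.2741] r 0.517
steel top (492, 305) (40, 19) [ 0.288  -0.4244] r 0.513
steel top (260, 214) (54, 54) [0.4802 0.0344] r 0.481
steel top (154, 146) (14, 14) [0.6265 0.2505] r 0.675
steel scene (364, 224) (14, 12) [0.6409 0.2514] r 0.688
steel scene (264, 168) (46, 34) [0.4814 0.0358] r 0.483
black top (264, 318) (50, 12) [0.267  0.0309] r 0.269
black top (386, 153) (26, 23) [ 0.6086 -0.2481] r 0.657
black scene (137, 218) (25, 25) [ 0.6108 -0.2449] r 0.658
```

View pics/crop1.png

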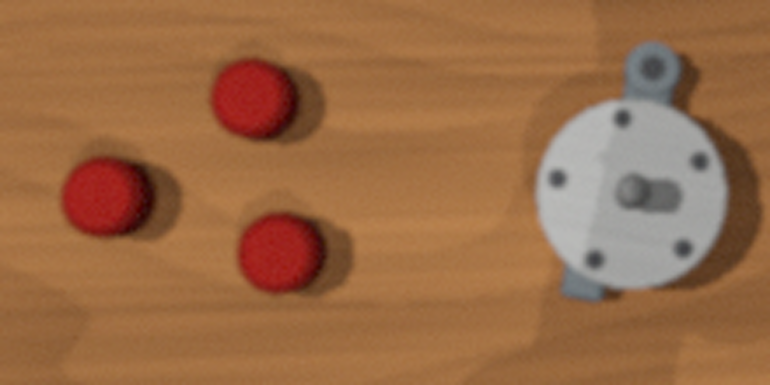

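Confirmed: the crop shows three identical caps at crop (253,98), (105,197) and (280,252). The lowest one, full-image (160,232), is 0.513 m from the base against 0.60 m for the others, so it is the one meant. Next I move above the spacer and square the tool to the world axes.

```bash
python3 -m pendant '[[0.305,-0.132,0.142,0,0,0.382],[0.305,-0.132,0.142,0,0,0.382],[0.305,-0.132,0.142,0,0,0.382],[0.305,-0.132,0.142,0,0,0.382],[0.305,-0.132,0.142,0,0,0.382],[0.305,-0.132,0.142,0,0,0.382],[0.305,-0.132,0.142,0,0,0.382],[0.305,-0.132,0.142,0,0,0.382],[0.305,-0.132,0.142,0,0,0.382],[0.305,-0.132,0.142,0,0,0.382],[0.305,-0.132,0.142,0,0,0.382],[0.305,-0.132,0.142,0,0,0.382]]' 1 20
python3 - <<'E'
from cell import env
from h import *
o=env.get_obs();print(o['time_s'],o['ee_pos'],np.round(o['tcp_rot'],3).tolist(),o['width'])
c=env.camera('scene')
for (q,r),bb,a,k in blobs(c,'brass',30): print(bb,ray(c,bb[0]+(bb[2]-1)/2,bb[1]+(bb[3]-1)/2,.015))
cv2.imwrite('pics/s1.png',cv2.resize(c['image'][80:240,60:300,::-1],None,fx=3,fy=3))
E
```

```text
time_s: 1.1
ee_pos: [0.4386, -0.2747, 0.1609]
tcp_rot: [[1.0, -0.0, -0.0], [-0.0, -1.0, -0.0], [-0.0, 0.0, -1.0]]
contact_force: [-0.6, 0.6, 1.0]
width: 0.0877
finger_force: 0.0
1.1 [ 0.4386177  -0.27469522  0.16093065] [[1.0, -0.0, -0.0], [-0.0, -1.0, -0.0], [-0.0, 0.0, -1.0]] 0.08771573310579911
```

View pics/s1.png

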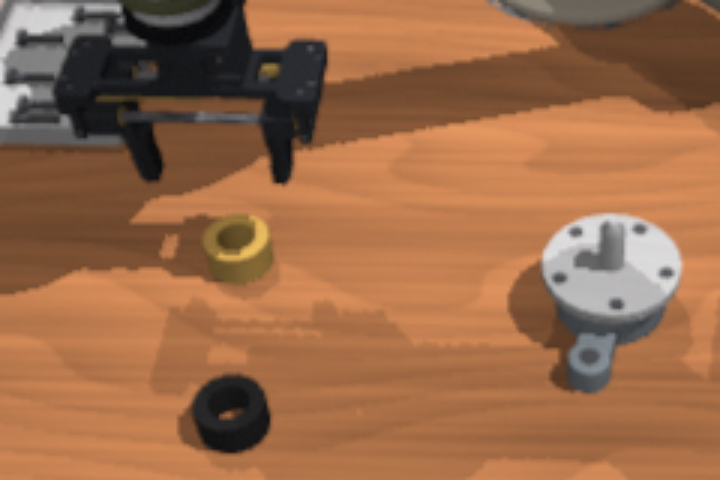

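The enlarged view shows the open gripper above the brass ring, whose crop centre (238,248) is full-image (139,163). The bushing is well clear at crop (232,412). I'll check the ring's position from this view too.

```bash
python3 - <<'E'
from h import *
S=dict(np.load('scene0.npz'));print(ray(S,139,162.5,.015),proj(S,[.4387,-.2747,.097]),proj(S,[.4387,-.2747,.015]))
T=dict(np.load('top0.npz'))
for c,n in((T,'top'),(S,'scene')):
    h=cv2.cvtColor(c['image'],cv2.COLOR_RGB2HSV);m=cv2.inRange(h,(18,90,60),(35,255,255))
    cs=cv2.findContours(m,0,1)[0]
    for k in cs:
        if cv2.contourArea(k)>60:
            b=cv2.boundingRect(k);X=ray(c,b[0]+(b[2]-1)/2,b[1]+(b[3]-1)/2,.015)
            if abs(X[0]-.44)<.05:print(n,b,X)
E
```

```text
[ 0.43953174 -0.27038229  0.015     ] (np.float64(131.19973015877295), np.float64(137.79529811150414)) (np.float64(137.30302162962363), np.float64(162.22274481977294))
top (389, 218, 31, 26) [ 0.43972616 -0.27418244  0.015     ]
scene (128, 152, 23, 22) [ 0.43953174 -0.27038229  0.015     ]
```

```bash
python3 -m pendant '[[0.001,-0.0025,0.03,0,0,0],[0.001,-0.0025,0.06,0,0,0],[0.001,-0.0025,0.08,0,0,0],[0.001,-0.0025,0.093,0,0,0],[0.001,-0.0025,0.093,0,0,0],[0.001,-0.0025,0.093,0,0,0]]' 1 25
python3 -m pendant '[[0,0,0,0,0,0],[0,0,0,0,0,0],[0,0,0,0,0,0],[0,0,0,0,0,0],[0,0,0,0,0,0],[0,0,0,0,0,0],[0,0,0,0,0,0],[0,0,0,0,0,0],[0,0,0,0,0,0],[0,0,0,0,0,0]]' 0 25
```

```text
time_s: 1.65
ee_pos: [0.4393, -0.2727, 0.0681]
tcp_rot: [[1.0, -0.002, -0.0], [-0.002, -1.0, 0.0], [-0.0, -0.0, -1.0]]
contact_force: [-0.4, -0.9, 0.9]
width: 0.0879
finger_force: 0.0
time_s: 2.48
ee_pos: [0.4399, -0.2719, 0.0681]
tcp_rot: [[1.0, -0.0, 0.0], [-0.0, -1.0, -0.001], [0.0, 0.001, -1.0]]
contact_force: [-1.3, 0.5, 5.2]
width: 0.0535
finger_force: 25.0
```

```bash
python3 -m pendant '[[0,0,-0.02,0,0,0],[0,0,-0.05,0,0,0],[0,0,-0.09,0,0,0],[0,0,-0.125,0,0,0],[0.01,-0.03,-0.13,0,0,0],[0.02,-0.07,-0.13,0,0,0],[0.02,-0.11,-0.13,0,0,0],[0.025,-0.15,-0.13,0,0,0],[0.03,-0.19,-0.13,0,0,0],[0.035,-0.23,-0.13,0,0,0],[0.04,-0.265,-0.13,0,0,0],[0.041,-0.29,-0.13,0,0,0]]'
python3 -m pendant '[[0,-0.012,0,0,0,0],[0,-0.017,0,0,0,0],[0,-0.017,0,0,0,0],[0,-0.017,0,0,0,0]]'
python3 - <<'E'
from cell import env
from h import *
ims=[]
for n in('scene','top'):
    c=env.camera(n);np.savez(n+'2.npz',**c)
    for p in([.481,.035,.05],[.481,.035,.096]):print(n,np.round(proj(c,p),1))
    u,v=map(int,proj(c,[.481,.035,.1]));ims.append(cv2.resize(c['image'][v-50:v+50,u-50:u+50,::-1],(400,400),interpolation=cv2.INTER_CUBIC));print(u-50,v-50)
cv2.imwrite('pics/s2.png',np.hstack(ims))
E
```

```text
time_s: 3.48
ee_pos: [0.4806, 0.0211, 0.1975]
tcp_rot: [[1.0, 0.001, -0.001], [0.001, -1.0, 0.001], [-0.001, -0.001, -1.0]]
contact_force: [1.0, 0.3, -2.2]
width: 0.0537
finger_force: 25.0
time_s: 3.82
ee_pos: [0.4808, 0.0348, 0.1976]
tcp_rot: [[1.0, -0.0, -0.0], [-0.0, -1.0, -0.0], [-0.0, 0.0, -1.0]]
contact_force: [0.6, -0.7, -1.2]
width: 0.0535
finger_force: 25.0
scene [263.2 167.4]
scene [263.6 153.5]
213 102
top [259.2 214.1]
top [260.  213.1]
210 163
```

View pics/s2.png

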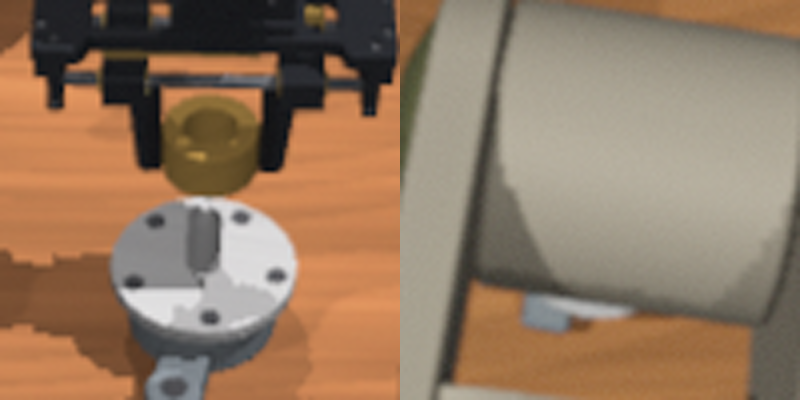

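Left: the ring is held level at crop (210,145), above the spindle tip at crop (203,207). The top view is blocked by the arm. The ring looks slightly right of the spindle, so I'll put numbers on that.

```bash
python3 - <<'E'
from h import *
c=dict(np.load('scene2.npz'));im=c['image'];h=cv2.cvtColor(im,cv2.COLOR_RGB2HSV)
m=cv2.inRange(h,(18,90,40),(35,255,255));m[:,:250]=0;m[:,285:]=0;m[:122]=0;m[152:]=0
ys,xs=np.nonzero(m)
for y in range(124,152,3): 
    q=xs[ys==y]; print(y,q.min() if len(q) else 0,q.max() if len(q) else 0)
b=cv2.boundingRect(m);u,v=b[0]+(b[2]-1)/2,b[1]+(b[3]-1)/2
print('ring',b,ray(c,u,v,.1446),proj(c,[.4808,.0348,.1446]))
for y in(154,155,156,158,160,162,164,166): print(y,im[y,256:272].mean(1).astype(int))
E
```

```text
124 282 282
127 259 271
130 255 275
133 254 277
136 253 277
139 253 277
142 253 277
145 255 275
148 258 273
151 0 0
ring (253, 124, 30, 27) [0.47781547 0.04260402 0.1446    ] (np.float64(263.9695059396677), np.float64(137.8550703796741))
154 [133 133 132 132 122 104 102 148 171 141 139 179 206 214 213 192]
155 [135 135 134 128 106  92  98 110 121 109  86 112 191 214 202 151]
156 [135 136 136 126 102  94 101 108 110 105  92  76 166 208 184 122]
158 [133 133 133 126 103  96 101 105 105 101  95  86 158 209 219 212]
160 [136 135 135 120  99  95  99 101 101  99  94  84 185 216 216 217]
162 [135 134 134 116  96  94  99 101 100  97  92  81 187 218 218 218]
164 [135 134 134 117  96  95  99 100  99  97  91  78 187 218 217 217]
166 [136 136 136 118  98  95  98  99  98  94  87 125 197 217 217 218]
```

Ring is +2 mm in y relative to the spindle, so I correct by +0.002 in tool y and descend.

```bash
python3 -m pendant '[[0,0.002,0,0,0,0],[0,0.002,0.015,0,0,0],[0,0.002,0.03,0,0,0],[0,0.002,0.04,0,0,0],[0,0.002,0.05,0,0,0],[0,0.002,0.06,0,0,0],[0,0.002,0.067,0,0,0],[0,0.002,0.073,0,0,0],[0,0.002,0.077,0,0,0],[0,0.002,0.077,0,0,0]]'
```

```text
time_s: 4.75
ee_pos: [0.4807, 0.033, 0.1202]
tcp_rot: [[1.0, -0.001, -0.001], [-0.001, -1.0, 0.0], [-0.001, -0.0, -1.0]]
contact_force: [-0.7, -0.2, -1.5]
width: 0.0535
finger_force: 25.0
```

```bash
python3 -m pendant '[[0,0,0.001,0,0,0],[0,0,0.002,0,0,0],[0,0,0.002,0,0,0],[0,0,0.002,0,0,0]]'
python3 -m pendant '[[0,0,0,0,0,0],[0,0,0,0,0,0],[0,0,0,0,0,0],[0,0,0,0,0,0],[0,0,0,0,0,0],[0,0,0,0,0,0]]' 1
python3 -m pendant '[[0,0,-0.02,0,0,0],[0,0,-0.05,0,0,0],[0,0,-0.08,0,0,0],[0,0,-0.11,0,0,0],[0,0,-0.11,0,0,0],[0,0,-0.11,0,0,0]]'
python3 - <<'E'
from cell import env
from h import *
c=env.camera('scene');np.savez('scene3.npz',**c)
print(proj(c,[.481,.035,.05]),proj(c,[.481,.035,.065]))
cv2.imwrite('pics/s3.png',cv2.resize(c['image'][102:222,203:323,::-1],(480,480),interpolation=cv2.INTER_CUBIC))
E
```

```text
time_s: 5.08
ee_pos: [0.4809, 0.0332, 0.119]
tcp_rot: [[1.0, -0.0, 0.0], [-0.0, -1.0, -0.0], [0.0, 0.0, -1.0]]
contact_force: [0.1, 0.7, -0.9]
width: 0.054
finger_force: 25.0
time_s: 5.58
ee_pos: [0.4809, 0.0333, 0.1188]
tcp_rot: [[1.0, -0.0, 0.0], [-0.0, -1.0, 0.0], [0.0, -0.0, -1.0]]
contact_force: [0.8, 0.8, 0.3]
width: 0.0882
finger_force: 0.0
time_s: 6.08
ee_pos: [0.4811, 0.0332, 0.2298]
tcp_rot: [[1.0, -0.0, 0.003], [-0.0, -1.0, -0.001], [0.003, 0.001, -1.0]]
contact_force: [-0.8, -0.3, 0.2]
width: 0.088
finger_force: 0.0
(np.float64(263.17585903466085), np.float64(167.36167322559697)) (np.float64(263.30856813625223), np.float64(162.93927728366768))
```

View pics/s3.png

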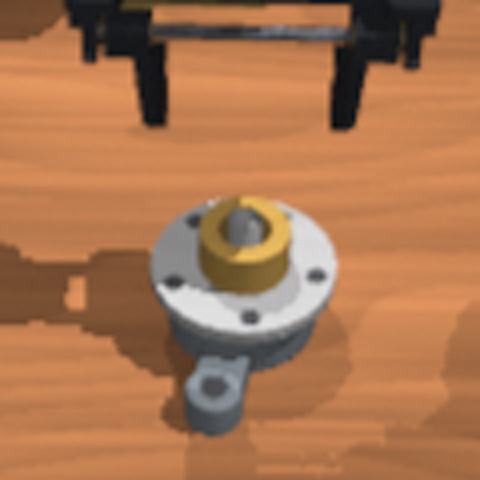

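Spacer lies flat and centred around the spindle, at crop (245,245). Now the cap at (0.453, 0.245).

```bash
python3 -m pendant '[[0,-0.02,0,0,0,0],[-0.01,-0.055,0,0,0,0],[-0.015,-0.095,0,0,0,0],[-0.02,-0.135,0,0,0,0],[-0.025,-0.17,0,0,0,0],[-0.0285,-0.2,0,0,0,0],[-0.0285,-0.211,0.02,0,0,0],[-0.0285,-0.211,0.05,0,0,0],[-0.0285,-0.211,0.06,0,0,0],[-0.0285,-0.211,0.06,0,0,0]]' 1
python3 - <<'E'
from cell import env
from h import *
c=env.camera('scene')
for (q,r),bb,a,k in blobs(c,'red',30):
    u,v=bb[0]+(bb[2]-1)/2,bb[1]+(bb[3]-1)/2
    if v>150: print(bb,ray(c,u,v,.017))
print(proj(c,[.4526,.2445,.1056]))
u,v=350,155;cv2.imwrite('pics/s4.png',cv2.resize(c['image'][v-60:v+60,u-60:u+60,::-1],(480,480),interpolation=cv2.INTER_CUBIC))
E
```

```text
time_s: 6.97
ee_pos: [0.4508, 0.2441, 0.1649]
tcp_rot: [[1.0, 0.0, -0.008], [0.0, -1.0, -0.002], [-0.008, 0.002, -1.0]]
contact_force: [-0.7, -0.4, 0.2]
width: 0.0883
finger_force: 0.0
(350, 189, 22, 22) [0.54644969 0.2623224  0.017     ]
(385, 172, 21, 21) [0.48965719 0.35238988 0.017     ]
(340, 161, 20, 20) [0.4546612  0.24677503 0.017     ]
(np.float64(354.32261277538686), np.float64(143.65723357926143))
```

View pics/s4.png

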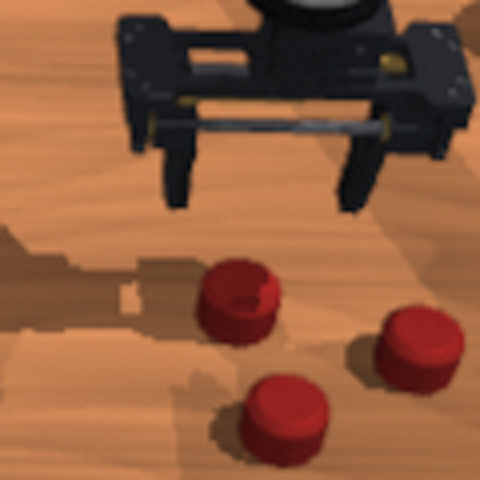

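The nearest cap sits at crop (239,302) between the open fingers. The other two caps, at (285,420) and (420,348), are clear. Descending and gripping.

```bash
python3 -m pendant '[[0.001,0,0.02,0,0,0],[0.001,-0.001,0.05,0,0,0],[0.001,-0.001,0.075,0,0,0],[0.001,-0.001,0.09,0,0,0],[0.001,-0.001,0.098,0,0,0],[0.001,-0.001,0.098,0,0,0],[0.001,-0.001,0.098,0,0,0]]' 1
python3 -m pendant '[[0,0,0,0,0,0],[0,0,0,0,0,0],[0,0,0,0,0,0],[0,0,0,0,0,0],[0,0,0,0,0,0],[0,0,0,0,0,0],[0,0,0,0,0,0],[0,0,0,0,0,0],[0,0,0,0,0,0],[0,0,0,0,0,0]]' 0 15
```

```text
time_s: 7.6
ee_pos: [0.4539, 0.2452, 0.0714]
tcp_rot: [[1.0, -0.0, 0.001], [-0.0, -1.0, 0.0], [0.001, -0.0, -1.0]]
contact_force: [-0.1, 0.1, 0.4]
width: 0.0882
finger_force: 0.0
time_s: 8.43
ee_pos: [0.4534, 0.2452, 0.0709]
tcp_rot: [[1.0, -0.0, 0.0], [-0.0, -1.0, 0.0], [0.0, -0.0, -1.0]]
contact_force: [-0.6, -1.5, 4.3]
width: 0.0502
finger_force: 15.0
```

```bash
python3 -m pendant '[[0,0,-0.02,0,0,0],[0,0,-0.05,0,0,0],[0,0,-0.09,0,0,0],[0,0,-0.125,0,0,0],[0.005,0.03,-0.13,0,0,0],[0.01,0.065,-0.13,0,0,0],[0.015,0.1,-0.13,0,0,0],[0.02,0.135,-0.13,0,0,0],[0.025,0.17,-0.13,0,0,0],[0.0275,0.2,-0.13,0,0,0],[0.0275,0.212,-0.13,0,0,0],[0.0275,0.212,-0.13,0,0,0]]'
python3 -m pendant '[[0,0,0,0,0,0],[0,0,0,0,0,0],[0,0,0,0,0,0]]'
python3 - <<'E'
from cell import env
from h import *
o=env.get_obs();print(o['ee_pos'])
c=env.camera('scene')
for col in('red','brass'):
  for (q,r),bb,a,k in blobs(c,col,30):
    if 240<bb[0]<285 and bb[1]>90: print(col,bb,bb[0]+(bb[2]-1)/2,bb[1]+(bb[3]-1)/2)
print(proj(c,[.481,.0333,o['ee_pos'][2]-.071+.017]),proj(c,[.481,.035,.065]))
cv2.imwrite('pics/s5.png',cv2.resize(c['image'][92:212,203:323,::-1],(480,480),interpolation=cv2.INTER_CUBIC))
E
```

```text
time_s: 9.43
ee_pos: [0.481, 0.031, 0.2004]
tcp_rot: [[1.0, -0.004, -0.001], [-0.004, -1.0, -0.0], [-0.001, 0.0, -1.0]]
contact_force: [1.0, 0.7, -1.6]
width: 0.0502
finger_force: 15.0
time_s: 9.68
ee_pos: [0.4807, 0.0343, 0.2006]
tcp_rot: [[1.0, 0.001, -0.0], [0.001, -1.0, 0.0], [-0.0, -0.0, -1.0]]
contact_force: [-0.3, 0.7, -2.1]
width: 0.0502
finger_force: 15.0
[0.48065478 0.03430728 0.20064244]
red (255, 126, 21, 23) 265.0 137.0
(np.float64(263.3098662868365), np.float64(137.22498168788843)) (np.float64(263.30856813625223), np.float64(162.93927728366768))
```

View pics/s5.png

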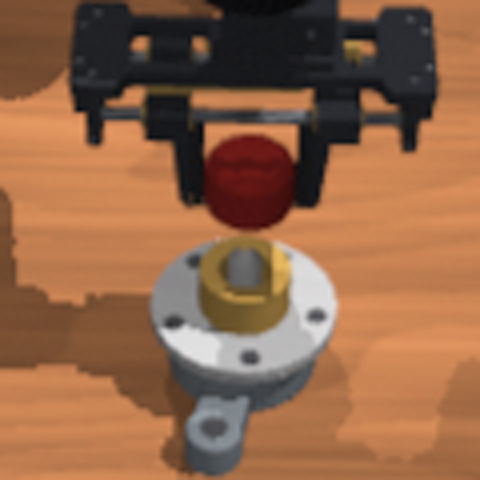

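The cap is held level at crop (250,182), just right of the spacer at (245,283). I shift +1.5 mm in tool y and lower.

```bash
python3 -m pendant '[[0,0.0015,0,0,0,0],[0,0.0015,0.01,0,0,0],[0,0.0015,0.02,0,0,0],[0,0.0015,0.03,0,0,0],[0,0.0015,0.038,0,0,0],[0,0.0015,0.044,0,0,0],[0,0.0015,0.047,0,0,0],[0,0.0015,0.0485,0,0,0],[0,0.0015,0.0485,0,0,0],[0,0.0015,0.0485,0,0,0]]'
```

```text
time_s: 10.57
ee_pos: [0.481, 0.0317, 0.1525]
tcp_rot: [[1.0, -0.0, 0.001], [-0.0, -1.0, -0.0], [0.001, 0.0, -1.0]]
contact_force: [0.4, -0.3, -1.3]
width: 0.0504
finger_force: 15.0
```

```bash
python3 -m pendant '[[0,-0.001,0.0005,0,0,0],[0,-0.001,0.001,0,0,0],[0,-0.001,0.0015,0,0,0],[0,-0.001,0.0015,0,0,0]]'
python3 -m pendant '[[0,0,0,0,0,0],[0,0,0,0,0,0],[0,0,0,0,0,0],[0,0,0,0,0,0],[0,0,0,0,0,0],[0,0,0,0,0,0]]' 1
python3 -m pendant '[[0,0,-0.01,0,0,0],[0,0,-0.03,0,0,0],[0,0,-0.06,0,0,0],[0,0,-0.09,0,0,0],[0,0,-0.11,0,0,0],[0,0,-0.11,0,0,0],[0,0,-0.11,0,0,0]]'
python3 - <<'E'
from cell import env
from h import *
c=env.camera('scene')
for (q,r),bb,a,k in blobs(c,'red',30):
    if 240<bb[0]<285 and bb[1]>90: print(bb,bb[0]+(bb[2]-1)/2,bb[1]+(bb[3]-1)/2)
print(proj(c,[.481,.035,.097]))
cv2.imwrite('pics/s6.png',cv2.resize(c['image'][92:212,203:323,::-1],(480,480),interpolation=cv2.INTER_CUBIC))
E
```

```text
time_s: 10.9
ee_pos: [0.4809, 0.0328, 0.151]
tcp_rot: [[1.0, -0.0, 0.0], [-0.0, -1.0, 0.0], [0.0, -0.0, -1.0]]
contact_force: [0.9, 0.4, 1.0]
width: 0.0496
finger_force: 15.0
time_s: 11.4
ee_pos: [0.4808, 0.0327, 0.1507]
tcp_rot: [[1.0, -0.0, -0.0], [-0.0, -1.0, 0.0], [-0.0, -0.0, -1.0]]
contact_force: [-0.3, 0.2, -0.3]
width: 0.0874
finger_force: 0.0
time_s: 11.98
ee_pos: [0.4808, 0.0328, 0.2611]
tcp_rot: [[1.0, -0.0, 0.002], [-0.0, -1.0, -0.0], [0.002, 0.0, -1.0]]
contact_force: [-0.7, 0.5, -0.1]
width: 0.088
finger_force: 0.0
(254, 143, 21, 22) 264.0 153.5
(np.float64(263.60068397412647), np.float64(153.20481385578512))
```

View pics/s6.png

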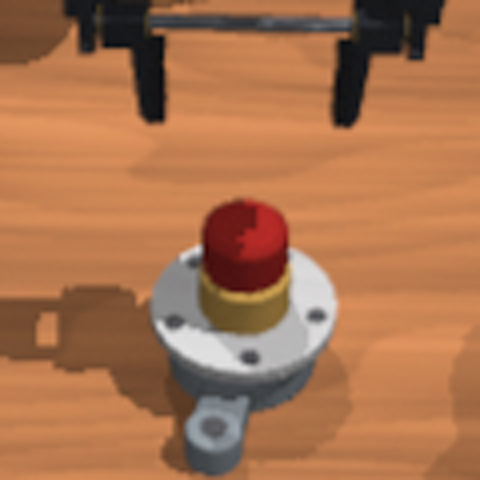

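The cap sits level on the spacer at crop (245,245), within 1 px of the expected position, and the gripper is clear. Handing in.

```bash
python3 -c "
from cell import env
print(env.hand_in())"
```

```text
the job is handed in; nothing more can be done
None
```

The job is handed in: in the last picture the spacer lies flat on the flange with the cap level on it, both released and the gripper clear, the bushing was never touched, and it took about 12 s of robot time; the hand-in gave no verdict back.

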